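# Free two flower pots that have bound together

## Robot

A 6-joint arm with a two-finger parallel gripper is mounted at the origin on the work surface. World frame = base frame: x ahead of the robot, y to its left, z up, the work surface at z = 0. Lengths are in m, angles in rad, forces in N, time in s.
With the tool pointing down it reaches from about 0.375 to 0.9 m from the base axis. Payload 3.1 kg.
Tool frame: the origin (TCP) lies at the very end of the fingers, on their centre line; the grasp point (between the pads) lies 19 mm behind it; z points along the fingers, y is the line along which they close (so a half turn about z gives the same grasp; the last joint's range is limited). The gripper opens to 87 mm and grips with 3 to 60 N. Pads are 19 mm wide; open, the fingers measure 117 mm over their backs; the gripper's body (75 mm by 190 mm) begins 51 mm behind the grasp point.
Start: joints at [1.167, 0.527, 1.433, -0, 1.181, -0.178], TCP at [0.14, 0.609, 0.223] pointing down, gripper open.
Joint ranges: [-3.08, 3.08], [-0.75, 2.2], [0.22, 2.44], [-1.43, 4.57], [0, 2.65], [-2.85, 2.85]. Speed limits (rad/s): [2.79, 2.79, 3.14, 3.14, 3.14, 3.14].

## Interface

Orientations are given as a unit quaternion [x, y, z, w].
In Python, from rig import status, viewer, robot gives the robot as it stands.
- The arm moves only by the tool arm_command, never from a script. Its arguments are lists of equal length, an entry for each row: "delta_rot": the turn, a rotation vector about the tool's x, y, z in degrees, a list of three; "delta_pos": the shift along the tool's x, y, z in m, a list of three; "gripper": the closure, from -1 (fully open) to 1 (shut). In form: {"delta_rot": [[rx, ry, rz], ...], "delta_pos": [[dx, dy, dz], ...], "gripper": [gripper, ...]}. A call has 1 to 12 rows; each row is the pose to reach, as a shift and turn from the pose commanded when the call began, along the tool's axes at that moment; what a row does not reach only later rows make up. A row lasts 1/12 s, in which the tool goes at most 41.7 mm and 7.16 degrees, less where a joint would pass 70% of its speed; a pose out of reach is approached as far as the arm can. A call with a gripper value outside its range is refused whole. The fingers move at their own pace and stop on an object; "grip_force" is the grip in N (left out, the last holds). Time passes only in rows, so rows that repeat a pose let the fingers close. It gives the time, the measured TCP pose, the force, the opening and the grip force at its end, in the units of the state.
- status.get_obs(): the state, without advancing time (a new reading comes with each control period).
- viewer.camera(name): name is "side" or "top"; returns a dict with "pixels" (400x640x3 uint8, blue, green, red), "fx", "fy", "cx", "cy" (pixels), "pose" (4x4, takes a point from camera to world coordinates). Camera axes: x right, y down, z forward; pixel columns grow to the right and rows downward; lengths in m; the calibration is good to about 2 mm. A picture is of the moment at which its call begins. There is no depth.
- robot.hand_in(): hands the job in; it is judged then, once.
The state is a dict: "time": time; "q": joint angles; "joint_velocities": joint speeds; "joint_torque": joint torques, N m; "position": TCP position; "tool_rot": TCP orientation; "ft_force": force on the tool from outside, world axes, zero at the start; "moment": the same for the moment, N m; "grip_width": finger opening in m; "grip_force": force on a finger pad.
Only numpy, scipy, OpenCV 4.12 (cv2) and the standard library are available. Lean on these libraries where they do the work, as an engineer would, in place of code of your own. Each camera call takes 0.05 s, during which the arm holds its last target. There are 200 camera calls.

## Task

Two flower pots came out of the kiln jammed one inside the other and stand mouth down on the knock-out stand: poke the wooden stick down through the drain hole of the outer pot to push the inner pot out below. Then set both pots down gently side by side on the ware board, still mouth down, and put the stick back in its hole in the tool block. Never tip a pot over, and leave the bowl, the mug and the banding wheel where they are.

Things in the scene. Friction and masses are not known exactly. Their poses are not given: they have to be found in the camera images.
- stand: Knock-out stand, fixed: board 220 x 190 mm with two wooden battens along its x axis, 84 mm apart, one either side of that axis; origin under its middle, on the bench. Batten tops are 47 mm above the bench, the cork floor between them 10 mm. The outer pot's rim rests across both battens, up to 40 mm from the middle along x.
- outer_mid (a point): Outer pot, the wider one: terracotta, mouth down, loose, 0.4 kg, 100 mm tall; this point is on its axis half-way up, z up. Rim collar 100 mm across, 24 mm tall; the wall tapers to 65 mm across at the upturned base (68 mm at 20 mm below the top: grip it there from above). Base 9 mm thick, drain hole 32 mm in its middle. To come off the freed inner pot it must rise over 70 mm.
- outer_hole (a point): Centre of the outer pot's drain hole, level with the top of its upturned base (100 mm above its rim).
- inner_mid (a point): Inner pot, slimmer and paler: mouth down, loose, 0.22 kg, 105 mm tall; this point: on its axis half-way up, z up. Collar 72 mm across, 20 mm tall; wall tapers from 61 to 46 mm across at the base on top (grip there). Jammed in the outer pot at the start, its base 17 mm below the top of the drain hole; 8 to 16 N moves it, after about 5 mm it lets go and drops (15 mm in all) to the stand's floor.
- block: Tool block, wood, fixed to the bench: 210 x 85 mm, 65 mm tall, origin under its middle, on the bench. Other tools stand up to 175 mm above the bench in its -x half, 25 to 95 mm from its middle, and are part of it.
- block_hole (a point): Mouth of the stick's hole in the tool block: 55 mm along the block's +x from its middle, at its top face, 65 mm above the bench; diameter 30 mm, 45 mm deep, flat floor 20 mm above the bench.
- stick_mid (a point): Push stick: a plain round wooden dowel, diameter 22 mm, 160 mm long, 50 g, loose, standing upright in the hole of the tool block; this point is its middle (80 mm from either end), z along it, up at the start. 115 mm of it stand above the block.
- stick_tip (a point): Centre of the stick's lower end.
- ware_board: Ware board, a plywood plank on cleats, fixed to the bench: 300 mm along its x, 180 mm along its y, its top 18 mm above the bench; origin under its middle, on the bench. Empty at the start.
- bowl: Steel bowl, diameter 130 mm, 50 mm tall, loose on the bench, to be left alone; origin under its middle.
- mug: Bisque mug, diameter 80 mm, 92 mm tall, loose on the bench, to be left alone; origin under its middle.
- banding_wheel: Banding wheel (iron turntable), diameter 150 mm, 57 mm tall, 2 kg, loose on the bench, to be left alone; origin under its middle.
There are look-alikes about, which are no part of the job. Of the things shaped like the part that bears stick_mid, the wooden one is meant. Leave any purple look-alike of the part that bears inner_mid alone.

How it is judged:
By the outcome, as a careful person would: the job done as asked, in the order asked, and still so for the second after the job is handed in, with the robot touching nothing.
It also fails if it takes over 72 s, if anything falls off the work surface, if the arm or the gripper's body presses on something with over 40 N, if the wrist force passes 120 N, or if a joint passes its speed limit or range.

## Working session

There is one attempt and no reset: what is moved stays moved. The work goes in short steps, Python scripts to look and compute and a tool call to move; the robot and the scene stay as the last step left them, time stands still between calls to the robot, and variables do not carry over. Pictures are saved under pics/ and viewed, at most 10 in all, crops included, and the job is handed in when it is done.

Besides the shell and the picture viewer there is one more tool, called after "Emit:" as name(argument=value, ...), one argument or row to a line, values as JSON. arm_command: Moves the arm, as the interface text tells. Its arguments: {"type":"object","properties":{"delta_rot":{"type":"array","items":{"type":"array","items":{"type":"number"}}},"delta_pos":{"type":"array","items":{"type":"array","items":{"type":"number"}}},"gripper":{"type":"array","items":{"type":"number"}},"grip_force":{"type":"number"}},"required":["delta_rot","delta_pos","gripper"]}

```bash
mkdir -p pics; ls; cat > h.py <<'E'
from rig import status, viewer, robot
import numpy as np, cv2
def snap(n):
    c=viewer.camera(n); c['pixels']=np.array(c['pixels']); return c
def ray(c,u,v):
    T=np.array(c['pose']); d=T[:3,:3]@np.array([(u-c['cx'])/c['fx'],(v-c['cy'])/c['fy'],1.]); return T[:3,3],d
def onz(c,u,v,z):
    o,d=ray(c,u,v); return o+d*(z-o[2])/d[2]
def proj(c,p):
    T=np.array(c['pose']); q=T[:3,:3].T@(np.array(p)-T[:3,3]); return c['fx']*q[0]/q[2]+c['cx'],c['fy']*q[1]/q[2]+c['cy']
E
python3 - <<'E'
from h import *
for n in('top','side'):
    c=snap(n); cv2.imwrite(f'pics/{n}0.png',c['pixels']); print(n,c['fx'],c['cx'],c['cy'],np.round(c['pose'],3).tolist())
E
```

```text
pics
top 400.0539471537415 322.1457046689362 198.68760938388317 [[0.021, -0.992, 0.123, 0.455], [-0.999, -0.026, -0.039, -0.032], [0.042, -0.122, -0.992, 1.054], [0.0, 0.0, 0.0, 1.0]]
side 425.7391839905444 319.3731579466199 192.83190719838734 [[-0.954, -0.212, 0.212, 0.334], [-0.299, 0.718, -0.629, 0.734], [-0.019, -0.663, -0.748, 1.038], [0.0, 0.0, 0.0, 1.0]]
```

View pics/top0.png

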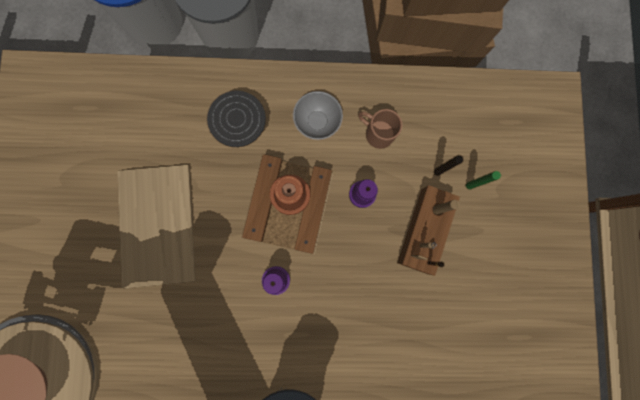

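View pics/side0.png

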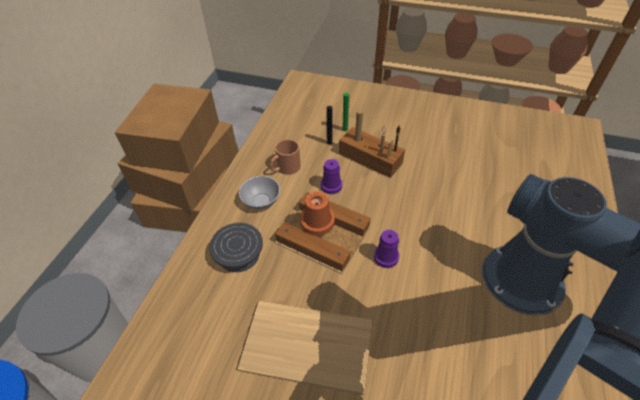

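The top view shows the stand at about (288,203) with the pot at (290,192), the ware board at (157,225), and the tool block at (430,230) with the wooden stick near (440,207). The purple look-alikes are at (275,281) and (364,193), and the black and green sticks are at (448,165) and (484,180). I'll enlarge both views.

```bash
python3 - <<'E'
from h import *
t=cv2.imread('pics/top0.png'); s=cv2.imread('pics/side0.png')
f=lambda i,x,y,w,h,k: cv2.resize(i[y:y+h,x:x+w],None,fx=k,fy=k,interpolation=cv2.INTER_CUBIC)
a=f(t,240,145,100,110,4); b=f(t,395,175,100,110,4)
cv2.imwrite('pics/c1.png',np.hstack([a,b]))
a=f(s,270,180,110,100,4); b=f(s,325,90,90,100,4)
cv2.imwrite('pics/c2.png',np.hstack([a,b]))
E
```

```text
(no output)
```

View pics/c1.png

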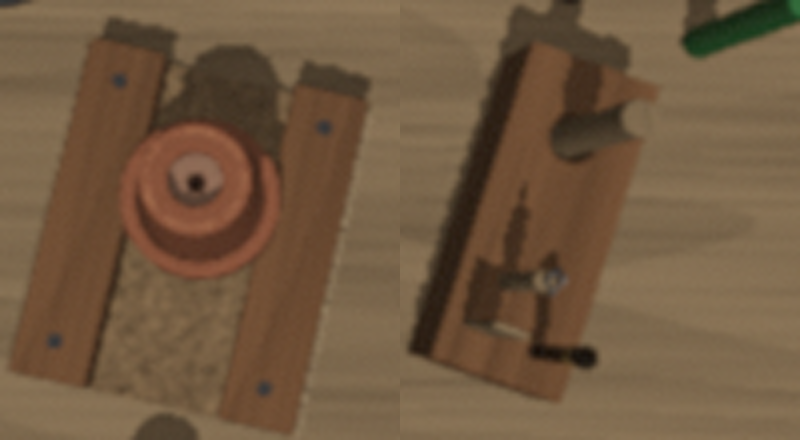

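View pics/c2.png

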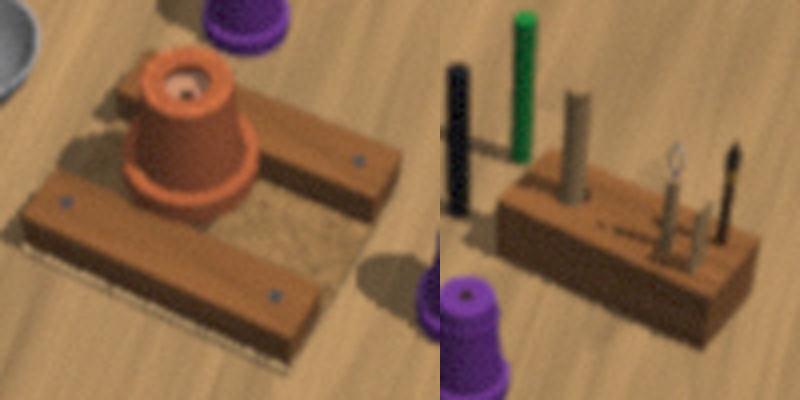

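The crops show the pot's base ring with its hole centred at about top (289,189.3) and side (316.4,199.7). The stick's top end is at about top (455,205) and side (359,112.8). The stick's foot is at top (438.5,210) and side (358,140.5). Next I'll turn these into positions.

```bash
cat >> h.py <<'E'
def tri(a,ua,b,ub):
    A=np.zeros((3,3));r=np.zeros(3)
    for c,u in((a,ua),(b,ub)):
        o,d=ray(c,*u);d=d/np.linalg.norm(d);P=np.eye(3)-np.outer(d,d);A+=P;r+=P@o
    return np.linalg.solve(A,r)
def cr(u,v,x,y,k=4): return ((u+.5)/k-.5+x,(v+.5)/k-.5+y)
E
python3 - <<'E'
from h import *
np.set_printoptions(precision=4,suppress=True)
t=snap('top');s=snap('side')
print('stick top z.18',onz(t,*cr(238,120,395,175),.18),onz(s,*cr(138,93,325,90),.18),tri(t,cr(238,120,395,175),s,cr(138,93,325,90)))
print('stick foot',onz(t,*cr(173,140,395,175),.065),onz(s,*cr(133,202,325,90),.065))
# pot base ring: ellipse fit of bright ring
print('pot hole',onz(t,*cr(195,178,240,145),.147),onz(s,*cr(187,80,270,180),.147))
# pot orange mask + rim
for c,n in((t,'top'),(s,'side')):
    h=cv2.cvtColor(c['pixels'],cv2.COLOR_BGR2HSV)
    for nm,lo,hi in(('pot',(4,130,110),(11,255,255)),('purple',(125,100,30),(150,255,255)),('green',(50,100,40),(80,255,255))):
        m=cv2.inRange(h,lo,hi);k,_,st,ce=cv2.connectedComponentsWithStats(m)
        for i in range(1,k):
            if st[i,4]>60: print(n,nm,st[i],ce[i].round(1))
# block corners (top face) from top crop; stand corners batten tops
for u in((535-400,42),(658-400,92),(562-400,402),(430-400,362)): print('blk',onz(t,*cr(*u,395,175),.065))
for u in((93,38),(368,98),(293,434),(10,372)): print('stand',onz(t,*cr(*u,240,145),.047))
for u in((118,166),(189,164),(194,282),(122,286)): print('board',onz(t,*u,.018))
print('bowl',onz(t,318,115,.03),'mug',onz(t,384,127,.05),'bw',onz(t,237,118,.057))
for u in((275,281),(364,193)): print('purple',onz(t,*u,.1))
for u in((358,135),(318,335)):pass
h=cv2.cvtColor(s['pixels'],cv2.COLOR_BGR2HSV)
print('pot hsv',h[225,318],h[200,307],'floor',h[235,345])
E
```

```text
stick top z.18 [ 0.5583 -0.3613  0.18  ] [ 0.5578 -0.3516  0.18  ] [ 0.5601 -0.3653  0.1692]
stick foot [ 0.5581 -0.3628  0.065 ] [ 0.5559 -0.3507  0.065 ]
pot hole [0.5881 0.0098 0.147 ] [0.5873 0.0117 0.147 ]
top pot [270 176  40  39 788] [288.3 194. ]
top purple [350 180  27  27 566] [363.1 193.1]
top purple [262 267  28  27 543] [275.5 280.5]
top green [466 171  35  18 214] [483.9 179.8]
side pot [301 192  34  42 763] [319.9 213. ]
side purple [321 160  21  34 525] [331.1 177.2]
side purple [374 230  25  37 684] [387.1 249.3]
side green [343  93   6  37 148] [345.5 110.1]
blk [ 0.6198 -0.3394  0.065 ]
blk [ 0.59   -0.4177  0.065 ]
blk [ 0.3958 -0.3535  0.065 ]
blk [ 0.4186 -0.2716  0.065 ]
stand [0.6914 0.0822 0.047 ]
stand [ 0.6575 -0.0945  0.047 ]
stand [ 0.4432 -0.0515  0.047 ]
stand [0.4778 0.1253 0.047 ]
board [0.6556 0.4562 0.018 ]
board [0.6661 0.2757 0.018 ]
board [0.3649 0.2449 0.018 ]
board [0.3521 0.4215 0.018 ]
bowl [ 0.8056 -0.0569  0.03  ] mug [ 0.7725 -0.229   0.05  ] bw [0.7812 0.1504 0.057 ]
purple [0.3776 0.0363 0.1   ]
purple [ 0.5904 -0.1707  0.1   ]
pot hsv [  9 158 108] [  9 168 190] floor [ 16 132 159]
```

```bash
python3 - <<'E'
from h import *
np.set_printoptions(precision=4,suppress=True)
s=snap('side');t=snap('top')
P=[onz(s,*cr(u-440,v,325,90),.065) for u,v in((552,150),(760,240),(704,293),(498,203))];print(np.array(P),np.mean(P,0))
# stick sub-pixel: side columns profile
g=s['pixels'].astype(int)
print(g[108:144:3,354:366].sum(2))
print(g[108:120,359].tolist())
E
```

```text
[[ 0.5904 -0.4124  0.065 ]
 [ 0.3949 -0.348   0.065 ]
 [ 0.4274 -0.2728  0.065 ]
 [ 0.6172 -0.3316  0.065 ]] [ 0.5075 -0.3412  0.065 ]
[[394 390 396 401 401 404 392 409 388 387 379 379]
 [388 391 379 381 389 389 390 391 386 377 385 369]
 [384 359 252 192 226 239 265 252 293 351 382 379]
 [392 354 240 176 186 209 227 254 304 363 379 380]
 [404 372 231 179 194 214 235 271 311 372 395 388]
 [402 356 228 187 201 215 250 261 338 378 389 397]
 [389 321 207 179 192 226 251 291 366 405 403 388]
 [299 231 182 195 218 242 263 314 393 392 389 387]
 [260 208 180 187 209 238 264 281 311 324 316 353]
 [222 196 194 194 224 255 273 278 290 295 297 294]
 [143 171 181 190 235 262 252 199 215 277 282 279]
 [286 274 265 272 274 288 282 279 305 304 301 293]]
[[93, 138, 173], [94, 133, 172], [90, 131, 167], [90, 132, 167], [86, 128, 161], [76, 112, 141], [55, 81, 103], [55, 73, 90], [51, 71, 87], [47, 72, 90], [47, 66, 88], [54, 76, 94]]
```

```bash
cat >> h.py <<'E'
from scipy.spatial.transform import Rotation as R
np.set_printoptions(precision=4,suppress=True)
def plan(*targets):
    o=status.get_obs(); M=R.from_quat(o['tool_rot']).as_matrix()
    print('p',np.round(o['position'],4),'x',M[:,0].round(3),'y',M[:,1].round(3),'z',M[:,2].round(4),'q',np.round(o['q'],2),'t',o['time'],'w',o['grip_width'],'F',np.round(o['ft_force'],1))
    for p in targets: print(p,'->',(M.T@(np.array(p)-np.array(o['position']))).round(4))
E
python3 -c "
from h import *
plan((.45,.35,.26),(.558,.0,.26),(.558,-.36,.26))"
```

```text
p [0.1398 0.6089 0.2222] x [-0.975  0.224  0.   ] y [ 0.224  0.975 -0.001] z [-0.0003 -0.0006 -1.    ] q [ 1.17  0.53  1.43  0.    1.18 -0.18] t 0.3 w 0.08699229573827831 F [ 0.1  0.6 -0.3]
(0.45, 0.35, 0.26) -> [-0.3603 -0.1829 -0.0377]
(0.558, 0.0, 0.26) -> [-0.5439 -0.4999 -0.0375]
(0.558, -0.36, 0.26) -> [-0.6246 -0.8507 -0.0373]
```

Emit:
arm_command(
  delta_rot=[
    [0,0,0],
    [0,0,0],
    [0,0,0],
    [0,0,0],
    [0,0,0],
    [0,0,0],
    [0,0,0],
    [0,0,0],
    [0,0,0],
    [0,0,0],
    [0,0,0],
    [0,0,0],
  ],
  delta_pos=[
    [-0.36,-0.183,-0.038],
    [-0.36,-0.183,-0.038],
    [-0.36,-0.183,-0.038],
    [-0.36,-0.183,-0.038],
    [-0.36,-0.183,-0.038],
    [-0.36,-0.183,-0.038],
    [-0.36,-0.183,-0.038],
    [-0.36,-0.183,-0.038],
    [-0.544,-0.5,-0.038],
    [-0.544,-0.5,-0.038],
    [-0.544,-0.5,-0.038],
    [-0.544,-0.5,-0.038],
  ],
  gripper=[-1,-1,-1,-1,-1,-1,-1,-1,-1,-1,-1,-1],
  grip_force=50,
)

```text
time: 1.3
position: [0.4586, 0.2404, 0.2565]
tool_rot: [0.113, 0.994, 0.0, 0.0]
ft_force: [0.3, 0.5, -0.2]
grip_width: 0.0871
grip_force: 0.0
```

```bash
python3 -c "
from h import *
plan((.558,0,.26),(.558,-.36,.26))"
```

```text
p [0.4586 0.2404 0.2565] x [-0.975  0.224 -0.   ] y [0.224 0.975 0.   ] z [ 0.0002  0.     -1.    ] q [ 0.27  0.34  1.66 -0.    1.14 -1.08] t 1.3 w 0.08706438214984404 F [ 0.3  0.5 -0.2]
(0.558, 0, 0.26) -> [-0.1506 -0.212  -0.0035]
(0.558, -0.36, 0.26) -> [-0.2312 -0.5629 -0.0035]
```

Emit:
arm_command(
  delta_rot=[
    [0,0,0],
    [0,0,0],
    [0,0,0],
    [0,0,0],
    [0,0,0],
    [0,0,0],
    [0,0,0],
    [0,0,0],
    [0,0,0],
    [0,0,0],
    [0,0,0],
    [0,0,0],
  ],
  delta_pos=[
    [-0.15,-0.212,-0.003],
    [-0.15,-0.212,-0.003],
    [-0.15,-0.212,-0.003],
    [-0.15,-0.212,-0.003],
    [-0.15,-0.212,-0.003],
    [-0.15,-0.212,-0.003],
    [-0.231,-0.563,-0.003],
    [-0.231,-0.563,-0.003],
    [-0.231,-0.563,-0.003],
    [-0.231,-0.563,-0.003],
    [-0.231,-0.563,-0.003],
    [-0.231,-0.563,-0.003],
  ],
  gripper=[-1,-1,-1,-1,-1,-1,-1,-1,-1,-1,-1,-1],
)

```text
time: 2.3
position: [0.5555, -0.241, 0.2594]
tool_rot: [0.113, 0.994, 0.0, 0.0]
ft_force: [0.4, -0.2, -0.2]
grip_width: 0.087
grip_force: 0.0
```

Emit:
arm_command(
  delta_rot=[
    [0,0,0],
    [0,0,0],
    [0,0,0],
    [0,0,0],
    [0,0,0],
  ],
  delta_pos=[
    [-0.03,-0.125,0],
    [-0.03,-0.125,0],
    [-0.03,-0.125,0],
    [-0.03,-0.125,0],
    [-0.03,-0.125,0],
  ],
  gripper=[-1,-1,-1,-1,-1],
)

```text
time: 2.72
position: [0.5565, -0.3706, 0.2587]
tool_rot: [0.115, 0.993, -0.0, 0.0]
ft_force: [-0.4, 0.8, 0.2]
grip_width: 0.0871
grip_force: 0.0
```

```bash
python3 - <<'E'
from h import *
plan((.558,-.36,.26),(.558,-.36,.121))
t=snap('top')['pixels'];s=snap('side')['pixels']
f=lambda i,x,y,w,h,k: cv2.resize(i[y:y+h,x:x+w],None,fx=k,fy=k,interpolation=cv2.INTER_CUBIC)
cv2.imwrite('pics/c3.png',np.hstack([f(t,395,145,100,140,4),f(s,310,60,100,140,4)]))
E
```

```text
p [ 0.5565 -0.3706  0.2587] x [-0.974  0.228 -0.   ] y [ 0.228  0.974 -0.   ] z [ 0.     -0.0002 -1.    ] q [-0.75  0.55  1.27 -0.    1.31 -2.09] t 2.7167 w 0.08711664319175584 F [-0.4  0.8  0.2]
(0.558, -0.36, 0.26) -> [ 0.001   0.0106 -0.0013]
(0.558, -0.36, 0.121) -> [0.001  0.0107 0.1377]
```

View pics/c3.png

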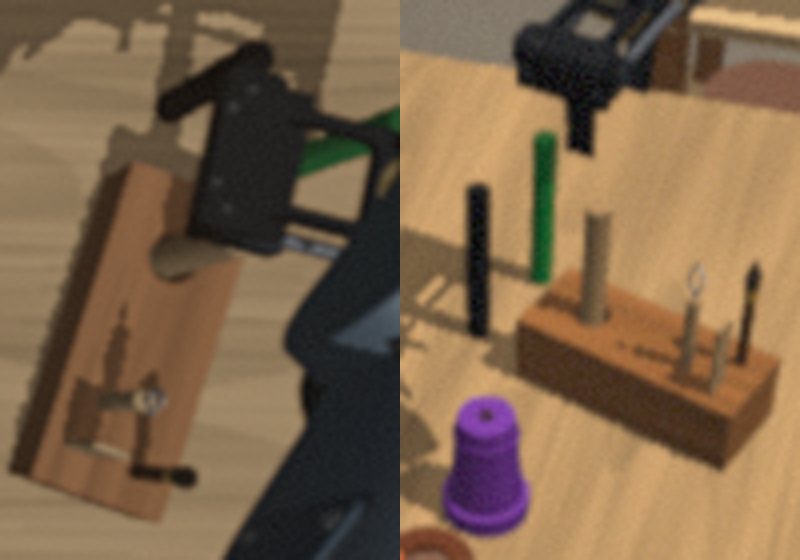

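The top crop shows the gripper slightly right of the stick, as expected from its height. The side crop shows the finger ends at about px (354.6,97.5) and the stick's top end at about (358.8,112). I'll use the projection residual to correct the estimate.

```bash
python3 - <<'E'
from h import *
t=snap('top');s=snap('side')
o=status.get_obs();p=o['position'];print(p,proj(s,p),proj(t,p))
for q in((.558,-.36,.18),(.558,-.36,.065)): print(proj(s,q),proj(t,q))
print('green',onz(t,468,186,0),onz(s,345,129.5,0),'black',onz(t,436,172.5,0))
plan((.558,-.361,.24),(.558,-.361,.121))
E
```

```text
[ 0.5572 -0.3656  0.2593] (np.float64(361.70534347943277), np.float64(89.67550108867799)) (np.float64(470.5921931181043), np.float64(201.0176907015407))
(np.float64(359.68846204958186), np.float64(111.3042636322656)) (np.float64(453.5613329555039), np.float64(204.7348390831988))
(np.float64(357.94855888358353), np.float64(138.28812898266332)) (np.float64(436.7616708801955), np.float64(209.6465658248948))
green [ 0.6312 -0.4682  0.    ] [ 0.6314 -0.4678  0.    ] black [ 0.6659 -0.3809  0.    ]
p [ 0.5572 -0.3656  0.2593] x [-0.975  0.222  0.001] y [0.222 0.975 0.001] z [-0.0006  0.0012 -1.    ] q [-0.75  0.55  1.28  0.    1.31 -2.09] t 2.9167 w 0.08664299126748018 F [-0.6  0.3 -0.2]
(0.558, -0.361, 0.24) -> [0.0002 0.0046 0.0193]
(0.558, -0.361, 0.121) -> [0.0001 0.0045 0.1383]
```

Emit:
arm_command(
  delta_rot=[
    [0,0,0],
    [0,0,0],
    [0,0,0],
  ],
  delta_pos=[
    [0,0.004,0.03],
    [0,0.004,0.06],
    [0,0.004,0.06],
  ],
  gripper=[-1,-1,-1],
)

```text
time: 3.17
position: [0.5553, -0.3585, 0.1939]
tool_rot: [0.111, 0.994, 0.004, -0.005]
ft_force: [-0.1, 0.6, -1.2]
grip_width: 0.0872
grip_force: 0.0
```

```bash
python3 -c "
from h import *
plan((.558,-.361,.121))"
```

```text
p [ 0.5553 -0.3585  0.1939] x [-0.975  0.221  0.011] y [0.222 0.975 0.006] z [-0.0091  0.0086 -0.9999] q [-0.74  0.61  1.35  0.    1.19 -2.09] t 3.1667 w 0.08715183308758209 F [-0.1  0.6 -1.2]
(0.558, -0.361, 0.121) -> [-0.0039 -0.0023  0.0728]
```

Emit:
arm_command(
  delta_rot=[
    [0,0,0],
    [0,0,0],
    [0,0,0],
    [0,0,0],
    [0,0,0],
  ],
  delta_pos=[
    [0,0,0.025],
    [0,0,0.05],
    [0,0,0.065],
    [0,0,0.077],
    [0,0,0.077],
  ],
  gripper=[-1,-1,-1,-1,-1],
)

```text
time: 3.58
position: [0.5574, -0.3617, 0.1208]
tool_rot: [0.112, 0.994, 0.001, -0.002]
ft_force: [-0.2, 0.3, -0.7]
grip_width: 0.0868
grip_force: 0.0
```

```bash
python3 -c "
from h import *
plan((.558,-.361,.121))"
```

```text
p [ 0.5574 -0.3617  0.1208] x [-0.975  0.223  0.004] y [0.223 0.975 0.002] z [-0.003   0.0028 -1.    ] q [-0.74  0.7   1.41  0.    1.04 -2.09] t 3.5833 w 0.08682826562215695 F [-0.2  0.3 -0.7]
(0.558, -0.361, 0.121) -> [-0.0004  0.0009 -0.0002]
```

Close on the stick.

Emit:
arm_command(
  delta_rot=[
    [0,0,0],
    [0,0,0],
    [0,0,0],
    [0,0,0],
    [0,0,0],
    [0,0,0],
    [0,0,0],
    [0,0,0],
  ],
  delta_pos=[
    [0,0,0],
    [0,0,0],
    [0,0,0],
    [0,0,0],
    [0,0,0],
    [0,0,0],
    [0,0,0],
    [0,0,0],
  ],
  gripper=[1,1,1,1,1,1,1,1],
  grip_force=40,
)

```text
time: 4.25
position: [0.5581, -0.3636, 0.1225]
tool_rot: [0.113, 0.994, -0.0, 0.0]
ft_force: [0.3, -0.6, -1.2]
grip_width: 0.0411
grip_force: 0.0
```

```bash
python3 - <<'E'
from h import *
plan()
t=snap('top')['pixels'];s=snap('side')['pixels']
E
```

```text
p [ 0.5581 -0.3636  0.1225] x [-0.975  0.224 -0.   ] y [ 0.224  0.975 -0.   ] z [ 0.0001 -0.0001 -1.    ] q [-0.74  0.7   1.41 -0.    1.04 -2.09] t 4.25 w 0.041133977363883766 F [ 0.3 -0.6 -1.2]
```

Emit:
arm_command(
  delta_rot=[
    [0,0,0],
    [0,0,0],
    [0,0,0],
    [0,0,0],
    [0,0,0],
    [0,0,0],
    [0,0,0],
    [0,0,0],
  ],
  delta_pos=[
    [0,0.001,0],
    [0,0.002,0],
    [0,0.002,0],
    [0,0.002,0],
    [0,0.002,0],
    [0,0.002,0],
    [0,0.002,0],
    [0,0.002,0],
  ],
  gripper=[1,1,1,1,1,1,1,1],
  grip_force=40,
)

```text
time: 5.02
position: [0.5585, -0.3616, 0.1223]
tool_rot: [0.113, 0.994, 0.0, -0.0]
ft_force: [-0.3, 0.8, -0.3]
grip_width: 0.0213
grip_force: 40.0
```

Emit:
arm_command(
  delta_rot=[
    [0,0,0],
    [0,0,0],
    [0,0,0],
    [0,0,0],
    [0,0,0],
    [0,0,0],
  ],
  delta_pos=[
    [0,0,-0.015],
    [0,0,-0.04],
    [0,0,-0.08],
    [0,0,-0.12],
    [0,0,-0.15],
    [0,0,-0.165],
  ],
  gripper=[1,1,1,1,1,1],
)

```text
time: 5.52
position: [0.5601, -0.363, 0.293]
tool_rot: [0.113, 0.994, -0.003, 0.004]
ft_force: [1.1, 0.1, -0.2]
grip_width: 0.0213
grip_force: 40.0
```

Emit:
arm_command(
  delta_rot=[
    [0,0,0],
    [0,0,0],
    [0,0,0],
    [0,0,0],
    [0,0,0],
    [0,0,0],
    [0,0,0],
    [0,0,0],
    [0,0,0],
    [0,0,0],
    [0,0,0],
    [0,0,0],
  ],
  delta_pos=[
    [0.005,0.033,0],
    [0.011,0.07,0],
    [0.016,0.11,0],
    [0.022,0.15,0],
    [0.028,0.19,0],
    [0.034,0.23,0],
    [0.04,0.27,0],
    [0.045,0.305,0],
    [0.05,0.335,0],
    [0.054,0.36,0],
    [0.055,0.369,0],
    [0.055,0.369,0],
  ],
  gripper=[1,1,1,1,1,1,1,1,1,1,1,1],
)

```text
time: 6.52
position: [0.5873, 0.0125, 0.2874]
tool_rot: [0.111, 0.994, 0.0, -0.0]
ft_force: [0.6, -0.8, -0.4]
grip_width: 0.0209
grip_force: 40.0
```

Emit:
arm_command(
  delta_rot=[
    [0,0,0],
    [0,0,0],
    [0,0,0],
  ],
  delta_pos=[
    [0,0,0],
    [0,0,0],
    [0,0,0],
  ],
  gripper=[1,1,1],
)

```text
time: 6.77
position: [0.5876, 0.0086, 0.2873]
tool_rot: [0.114, 0.994, -0.0, -0.0]
ft_force: [0.1, -0.0, -1.0]
grip_width: 0.0206
grip_force: 40.0
```

```bash
python3 - <<'E'
from h import *
plan()
T=snap('top');S=snap('side');t=T['pixels'];s=S['pixels']
cv2.imwrite('pics/t4.png',t);cv2.imwrite('pics/s4.png',s)
f=lambda i,x,y,w,h,k: cv2.resize(i[y:y+h,x:x+w],None,fx=k,fy=k,interpolation=cv2.INTER_CUBIC)
cv2.imwrite('pics/c4.png',np.hstack([f(t,250,155,80,110,5),f(s,280,125,80,110,5)]))
p=np.array(status.get_obs()['position'])
for q in (p,p-[0,0,.102],(.588,.0105,.147)): print(proj(T,q),proj(S,q))
E
```

```text
p [0.5876 0.0086 0.2873] x [-0.974  0.226 -0.   ] y [ 0.226  0.974 -0.001] z [-0.0001 -0.0006 -1.    ] q [-0.18  0.41  1.45 -0.    1.28 -1.52] t 6.7667 w 0.02061927263712914 F [ 0.1 -0.  -1. ]
(np.float64(285.78812162228843), np.float64(178.83571329055005)) (np.float64(315.28407205314954), np.float64(162.46453284313293))
(np.float64(288.05041536091665), np.float64(186.82893380139853)) (np.float64(316.26953992301134), np.float64(189.5771505611177))
(np.float64(288.04725998906406), np.float64(189.17161651574412)) (np.float64(316.27849244450624), np.float64(199.2531965079906))
```

View pics/c4.png

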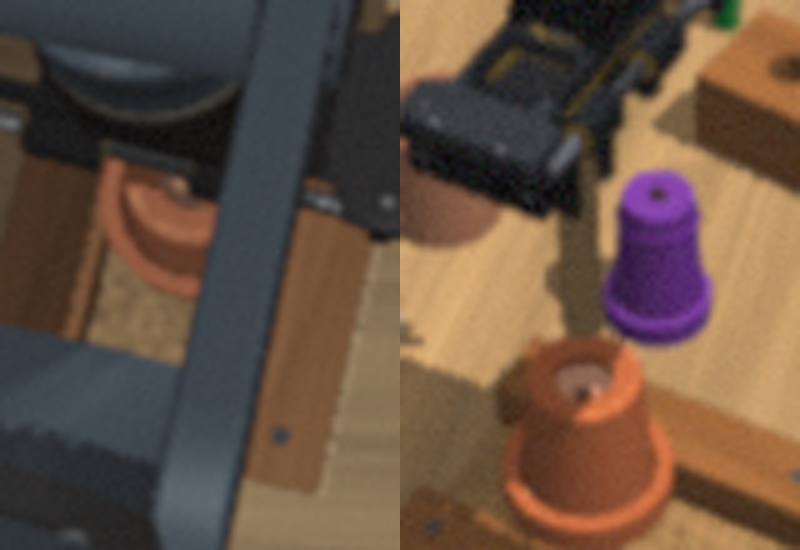

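Emit:
arm_command(
  delta_rot=[
    [0,0,0],
    [0,0,0],
    [0,0,0],
    [0,0,0],
    [0,0,0],
    [0,0,0],
    [0,0,0],
  ],
  delta_pos=[
    [0,0.0015,0.006],
    [0,0.0015,0.014],
    [0,0.0015,0.022],
    [0,0.0015,0.03],
    [0,0.0015,0.038],
    [0,0.0015,0.044],
    [0,0.0015,0.048],
  ],
  gripper=[1,1,1,1,1,1,1],
  grip_force=50,
)

```text
time: 7.45
position: [0.5873, 0.0119, 0.2379]
tool_rot: [0.113, 0.994, 0.0, -0.001]
ft_force: [-0.1, 1.1, -0.3]
grip_width: 0.021
grip_force: 50.0
```

```bash
python3 - <<'E'
from h import *
plan((.588,.0105,.220))
E
```

```text
p [0.5873 0.0119 0.2379] x [-0.975  0.224  0.002] y [ 0.224  0.975 -0.   ] z [-0.0019  0.0003 -1.    ] q [-0.17  0.46  1.51 -0.    1.17 -1.51] t 7.45 w 0.02095753168730122 F [-0.1  1.1 -0.3]
(0.588, 0.0105, 0.22) -> [-0.001  -0.0012  0.0179]
```

In the hole with no contact. Next is a slow push.

Emit:
arm_command(
  delta_rot=[
    [0,0,0],
    [0,0,0],
    [0,0,0],
    [0,0,0],
    [0,0,0],
    [0,0,0],
  ],
  delta_pos=[
    [0,-0.001,0.002],
    [0,-0.001,0.004],
    [0,-0.001,0.006],
    [0,-0.001,0.008],
    [0,-0.001,0.009],
    [0,-0.001,0.01],
  ],
  gripper=[1,1,1,1,1,1],
)

```text
time: 7.95
position: [0.5883, 0.0107, 0.231]
tool_rot: [0.113, 0.994, -0.0, 0.001]
ft_force: [-2.1, 0.3, 10.6]
grip_width: 0.0211
grip_force: 50.0
```

Emit:
arm_command(
  delta_rot=[
    [0,0,0],
    [0,0,0],
    [0,0,0],
    [0,0,0],
    [0,0,0],
  ],
  delta_pos=[
    [0,0,0.002],
    [0,0,0.004],
    [0,0,0.006],
    [0,0,0.007],
    [0,0,0.007],
  ],
  gripper=[1,1,1,1,1],
)

```text
time: 8.37
position: [0.5873, 0.0109, 0.2219]
tool_rot: [0.113, 0.994, 0.0, -0.0]
ft_force: [0.1, 0.2, -0.3]
grip_width: 0.0211
grip_force: 50.0
```

Emit:
arm_command(
  delta_rot=[
    [0,0,0],
    [0,0,0],
    [0,0,0],
    [0,0,0],
    [0,0,0],
  ],
  delta_pos=[
    [0,0,-0.01],
    [0,0,-0.025],
    [0,0,-0.045],
    [0,0,-0.065],
    [0,0,-0.072],
  ],
  gripper=[1,1,1,1,1],
)

```text
time: 8.78
position: [0.5893, 0.0106, 0.2978]
tool_rot: [0.113, 0.994, -0.0, 0.003]
ft_force: [0.3, -0.7, -0.6]
grip_width: 0.0213
grip_force: 50.0
```

```bash
python3 - <<'E'
from h import *
plan((.5585,-.3625,.285))
S=snap('side');s=S['pixels'];cv2.imwrite('pics/s5.png',s)
g=s.astype(int).sum(2); print(g[130:147,348:370])
m=(g[130:147,350:368]<130).astype(np.uint8); M=cv2.moments(m,True); 
if M['m00']: u,v=M['m10']/M['m00']+350,M['m01']/M['m00']+130; print(M['m00'],u,v,onz(S,u,v,.065),proj(S,(.5585,-.3625,.065)))
f=lambda i,x,y,w,h,k: cv2.resize(i[y:y+h,x:x+w],None,fx=k,fy=k,interpolation=cv2.INTER_CUBIC)
cv2.imwrite('pics/c5.png',np.hstack([f(s,280,125,80,110,5),f(s,325,100,80,110,5)]))
E
```

```text
p [0.5893 0.0106 0.2978] x [-0.975  0.224 -0.006] y [0.224 0.975 0.   ] z [ 0.0056 -0.001  -1.    ] q [-0.17  0.4   1.44  0.    1.3  -1.52] t 8.7833 w 0.021303805333874513 F [ 0.3 -0.7 -0.6]
(0.5585, -0.3625, 0.285) -> [-0.0534 -0.3705  0.013 ]
[[359 350 323 327 323 335 335 337 346 354 348 377 392 422 434 439 442 442
  449 438 457 459]
 [348 331 323 307 315 318 333 332 331 344 352 351 368 366 392 393 409 422
  446 451 447 461]
 [332 324 325 318 334 320 319 326 316 337 332 340 345 357 358 361 367 389
  401 427 447 455]
 [329 338 333 328 319 329 318 321 311 323 330 326 335 335 351 345 350 360
  368 392 404 438]
 [348 338 331 339 316 337 322 327 318 314 319 312 319 323 331 337 341 358
  347 365 378 400]
 [349 347 349 344 334 331 337 319 299 286 276 279 283 300 317 321 335 336
  337 343 343 360]
 [357 361 350 340 352 333 311 271 248 227 206 209 213 255 291 316 316 319
  332 333 345 356]
 [352 361 352 356 343 323 267 234 198 198 177 169 168 196 266 313 311 327
  304 330 334 329]
 [359 345 359 356 343 312 241 209 192 190 168 140 154 170 238 308 329 309
  310 314 312 318]
 [350 353 350 347 341 313 246 224 196 170 155 150 142 179 257 311 332 317
  315 318 317 325]
 [354 353 351 350 346 334 287 242 210 218 170 179 211 255 302 329 336 329
  332 305 320 312]
 [355 358 355 360 352 353 326 305 288 261 252 255 296 310 331 336 332 333
  321 319 330 315]
 [345 355 362 350 362 354 356 347 339 322 316 323 335 345 337 344 339 334
  324 328 331 329]
 [319 333 337 345 346 345 358 354 356 341 354 350 344 354 351 347 339 345
  340 340 338 335]
 [243 280 295 324 345 350 351 355 357 348 353 346 350 352 349 349 333 346
  341 341 340 332]
 [168 201 236 266 290 317 335 339 340 343 332 353 343 350 353 341 307 306
  332 344 338 328]
 [158 158 164 188 215 261 277 299 344 337 343 341 350 341 346 344 295 269
  297 325 303 268]]
```

View pics/c5.png

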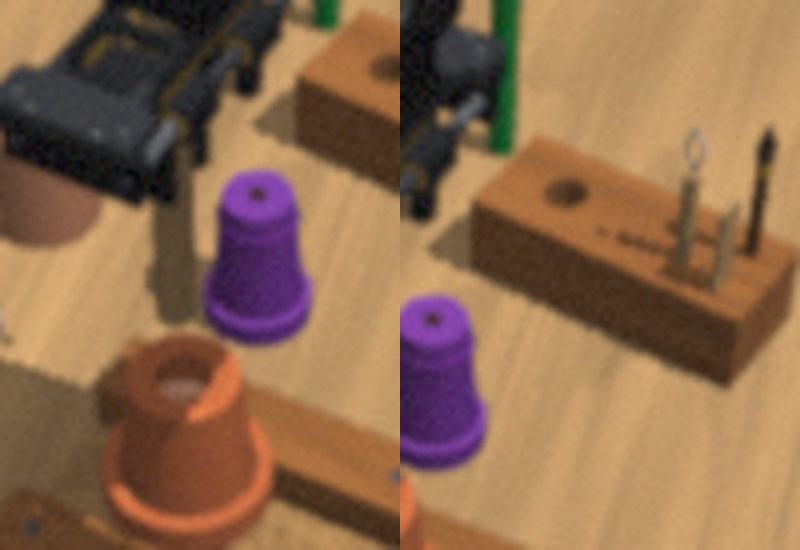

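The side crops show the pale inner base now sits deep below the outer's hole, so it has dropped. The block hole's mouth is centred at px (358,138.2), which gives (0.558,-0.361). I'll take the stick back.

Emit:
arm_command(
  delta_rot=[
    [0,0,0],
    [0,0,0],
    [0,0,0],
    [0,0,0],
    [0,0,0],
    [0,0,0],
    [0,0,0],
    [0,0,0],
    [0,0,0],
    [0,0,0],
    [0,0,0],
    [0,0,0],
  ],
  delta_pos=[
    [-0.005,-0.033,0],
    [-0.011,-0.07,0],
    [-0.016,-0.11,0],
    [-0.022,-0.15,0],
    [-0.028,-0.19,0],
    [-0.034,-0.23,0],
    [-0.04,-0.27,0],
    [-0.045,-0.305,0],
    [-0.05,-0.335,0],
    [-0.053,-0.36,0],
    [-0.054,-0.369,0],
    [-0.054,-0.369,0],
  ],
  gripper=[1,1,1,1,1,1,1,1,1,1,1,1],
)

```text
time: 9.83
position: [0.5567, -0.363, 0.2929]
tool_rot: [0.114, 0.993, 0.0, -0.001]
ft_force: [-0.2, -0.0, -1.2]
grip_width: 0.021
grip_force: 50.0
```

Emit:
arm_command(
  delta_rot=[
    [0,0,0],
    [0,0,0],
    [0,0,0],
    [0,0,0],
    [0,0,0],
    [0,0,0],
    [0,0,0],
  ],
  delta_pos=[
    [0,0,0.025],
    [0,0,0.06],
    [0,0,0.085],
    [0,0,0.1],
    [0,0,0.104],
    [0,0,0.104],
    [0,0,0.104],
  ],
  gripper=[1,1,1,1,1,1,1],
)

```text
time: 10.42
position: [0.5584, -0.36, 0.1912]
tool_rot: [0.112, 0.994, -0.0, 0.0]
ft_force: [0.6, -0.2, -0.2]
grip_width: 0.021
grip_force: 50.0
```

```bash
python3 - <<'E'
from h import *
plan((.558,-.361,.124))
T=snap('top');S=snap('side');s=S['pixels'];t=T['pixels']
p=np.array(status.get_obs()['position']);print(proj(S,p-[0,0,.102]),proj(T,p-[0,0,.102]))
f=lambda i,x,y,w,h,k: cv2.resize(i[y:y+h,x:x+w],None,fx=k,fy=k,interpolation=cv2.INTER_CUBIC)
cv2.imwrite('pics/c6.png',np.hstack([f(t,400,165,80,110,5),f(s,325,70,80,110,5)]))
E
```

```text
p [ 0.5584 -0.36    0.1912] x [-0.975  0.223 -0.001] y [ 0.223  0.975 -0.   ] z [ 0.0009 -0.0004 -1.    ] q [-0.74  0.61  1.36  0.    1.17 -2.09] t 10.4167 w 0.021010636139877442 F [ 0.6 -0.2 -0.2]
(0.558, -0.361, 0.124) -> [ 0.0003 -0.001   0.0672]
(np.float64(358.1581228763077), np.float64(132.40825653933763)) (np.float64(440.51722552218774), np.float64(208.35506088733877))
```

View pics/c6.png

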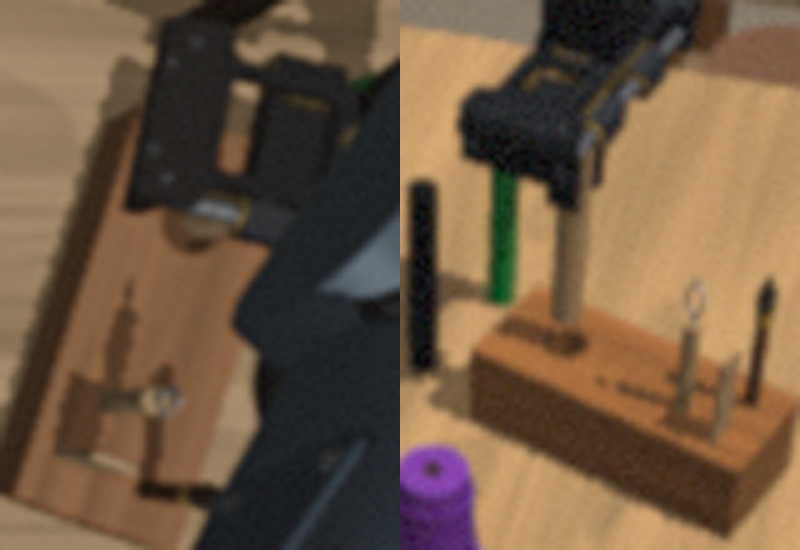

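The stick's tip at crop (568,320) is directly above the hole at (568,342). I'll lower it.

Emit:
arm_command(
  delta_rot=[
    [0,0,0],
    [0,0,0],
    [0,0,0],
    [0,0,0],
    [0,0,0],
    [0,0,0],
    [0,0,0],
    [0,0,0],
    [0,0,0],
  ],
  delta_pos=[
    [0,-0.0005,0.008],
    [0,-0.0005,0.016],
    [0,-0.0005,0.026],
    [0,-0.0005,0.036],
    [0,-0.0005,0.046],
    [0,-0.0005,0.054],
    [0,-0.0005,0.06],
    [0,-0.0005,0.064],
    [0,-0.0005,0.065],
  ],
  gripper=[1,1,1,1,1,1,1,1,1],
)

```text
time: 11.27
position: [0.5571, -0.3611, 0.1242]
tool_rot: [0.113, 0.994, 0.001, -0.001]
ft_force: [0.1, 0.9, -0.1]
grip_width: 0.0211
grip_force: 50.0
```

Emit:
arm_command(
  delta_rot=[
    [0,0,0],
    [0,0,0],
    [0,0,0],
    [0,0,0],
    [0,0,0],
    [0,0,0],
    [0,0,0],
    [0,0,0],
    [0,0,0],
    [0,0,0],
    [0,0,0],
    [0,0,0],
  ],
  delta_pos=[
    [0,0,0.001],
    [0,0,0.001],
    [0,0,0.001],
    [0,0,0.001],
    [0,0,0.001],
    [0,0,0.001],
    [0,0,0.001],
    [0,0,-0.01],
    [0,0,-0.03],
    [0,0,-0.06],
    [0,0,-0.1],
    [0,0,-0.13],
  ],
  gripper=[-1,-1,-1,-1,-1,-1,-1,-1,-1,-1,-1,-1],
)

```text
time: 12.27
position: [0.558, -0.3618, 0.2589]
tool_rot: [0.113, 0.994, -0.001, 0.001]
ft_force: [0.8, -0.6, 1.2]
grip_width: 0.0856
grip_force: 0.0
```

```bash
python3 - <<'E'
from h import *
plan((.588,.0105,.22))
S=snap('side');s=S['pixels']
g=s.astype(int).sum(2);print(g[112:142:5,352:368])
E
```

```text
p [ 0.558  -0.3618  0.2589] x [-0.975  0.224 -0.002] y [ 0.224  0.975 -0.001] z [ 0.0019 -0.0018 -1.    ] q [-0.74  0.55  1.29 -0.    1.31 -2.09] t 12.2667 w 0.08558110710718059 F [ 0.8 -0.6  1.2]
(0.588, 0.0105, 0.22) -> [0.0541 0.3696 0.0383]
[[441 440 441 428 390 377 409 421 435 426 413 398 427 420 426 432]
 [434 434 440 411 308 204 201 223 261 283 327 395 424 436 435 435]
 [479 477 458 427 283 200 209 249 278 301 367 437 449 443 434 421]
 [382 399 396 343 231 199 227 258 287 318 410 448 441 428 436 434]
 [313 321 300 257 202 220 243 269 299 315 352 359 370 392 411 433]
 [201 181 173 179 201 230 259 280 286 267 276 298 312 308 306 314]]
```

The stick stands upright in its hole. Next is the outer pot.

Emit:
arm_command(
  delta_rot=[
    [0,0,0],
    [0,0,0],
    [0,0,0],
    [0,0,0],
    [0,0,0],
    [0,0,0],
    [0,0,0],
    [0,0,0],
    [0,0,0],
    [0,0,0],
    [0,0,0],
    [0,0,0],
  ],
  delta_pos=[
    [0.005,0.033,0],
    [0.011,0.07,0],
    [0.016,0.11,0],
    [0.022,0.15,0],
    [0.028,0.19,0],
    [0.034,0.23,0],
    [0.04,0.27,0],
    [0.045,0.305,0.01],
    [0.05,0.335,0.02],
    [0.053,0.36,0.03],
    [0.054,0.37,0.04],
    [0.054,0.37,0.05],
  ],
  gripper=[-1,-1,-1,-1,-1,-1,-1,-1,-1,-1,-1,-1],
)

```text
time: 13.32
position: [0.5879, 0.0135, 0.2054]
tool_rot: [0.111, 0.994, 0.0, 0.001]
ft_force: [-0.1, 0.1, -0.4]
grip_width: 0.0869
grip_force: 0.0
```

Emit:
arm_command(
  delta_rot=[
    [0,0,0],
    [0,0,0],
    [0,0,0],
  ],
  delta_pos=[
    [0,0,0],
    [0,0,0],
    [0,0,0],
  ],
  gripper=[-1,-1,-1],
)

```text
time: 13.57
position: [0.5882, 0.0095, 0.2057]
tool_rot: [0.114, 0.994, -0.0, 0.0]
ft_force: [-0.6, 0.6, 0.7]
grip_width: 0.087
grip_force: 0.0
```

```bash
python3 - <<'E'
from h import *
plan((.588,.0105,.108))
E
```

```text
p [0.5882 0.0095 0.2057] x [-0.974  0.226 -0.001] y [ 0.226  0.974 -0.   ] z [ 0.0007 -0.0006 -1.    ] q [-0.17  0.5   1.55 -0.    1.1  -1.52] t 13.5667 w 0.08699804061708126 F [-0.6  0.6  0.7]
(0.588, 0.0105, 0.108) -> [0.0005 0.0009 0.0977]
```

Emit:
arm_command(
  delta_rot=[
    [0,0,0],
    [0,0,0],
    [0,0,0],
    [0,0,0],
    [0,0,0],
    [0,0,0],
  ],
  delta_pos=[
    [0,0.001,0.03],
    [0,0.001,0.055],
    [0,0.001,0.075],
    [0,0.001,0.09],
    [0,0.001,0.097],
    [0,0.001,0.097],
  ],
  gripper=[-1,-1,-1,-1,-1,-1],
)

```text
time: 14.07
position: [0.5874, 0.0111, 0.1073]
tool_rot: [0.114, 0.994, -0.0, -0.001]
ft_force: [-0.4, -0.0, -0.6]
grip_width: 0.0875
grip_force: 0.0
```

Emit:
arm_command(
  delta_rot=[
    [0,0,0],
    [0,0,0],
    [0,0,0],
    [0,0,0],
    [0,0,0],
    [0,0,0],
    [0,0,0],
  ],
  delta_pos=[
    [0,0,0],
    [0,0,0],
    [0,0,0],
    [0,0,0],
    [0,0,0],
    [0,0,0],
    [0,0,0],
  ],
  gripper=[1,1,1,1,1,1,1],
  grip_force=30,
)

```text
time: 14.65
position: [0.5889, 0.0117, 0.1096]
tool_rot: [0.113, 0.994, -0.0, 0.001]
ft_force: [0.2, -2.9, 5.8]
grip_width: 0.0694
grip_force: 30.1
```

Emit:
arm_command(
  delta_rot=[
    [0,0,0],
    [0,0,0],
    [0,0,0],
    [0,0,0],
    [0,0,0],
    [0,0,0],
    [0,0,0],
    [0,0,0],
    [0,0,0],
    [0,0,0],
    [0,0,0],
    [0,0,0],
  ],
  delta_pos=[
    [0,0,-0.004],
    [0,0,-0.01],
    [0,0,-0.018],
    [0,0,-0.028],
    [0,0,-0.038],
    [0,0,-0.048],
    [0,0,-0.058],
    [0,0,-0.07],
    [0,0,-0.085],
    [0,0,-0.1],
    [0,0,-0.11],
    [0,0,-0.115],
  ],
  gripper=[1,1,1,1,1,1,1,1,1,1,1,1],
)

```text
time: 15.65
position: [0.5888, 0.0122, 0.2257]
tool_rot: [0.113, 0.994, -0.0, 0.002]
ft_force: [-0.7, 0.2, -3.5]
grip_width: 0.07
grip_force: 29.7
```

```bash
python3 - <<'E'
from h import *
plan((.584,.358,.224),(.584,.358,.0815))
t=snap('top');s=snap('side')
f=lambda i,x,y,w,h,k: cv2.resize(i[y:y+h,x:x+w],None,fx=k,fy=k,interpolation=cv2.INTER_CUBIC)
cv2.imwrite('pics/c7.png',np.hstack([f(t['pixels'],230,135,100,130,4),f(s['pixels'],260,130,100,130,4)]))
E
```

```text
p [0.5888 0.0122 0.2257] x [-0.975  0.224 -0.003] y [0.224 0.975 0.   ] z [ 0.0034 -0.0005 -1.    ] q [-0.17  0.47  1.52  0.    1.14 -1.51] t 15.65 w 0.06999253507098845 F [-0.7  0.2 -3.5]
(0.584, 0.358, 0.224) -> [0.0821 0.336  0.0015]
(0.584, 0.358, 0.0815) -> [0.0826 0.3359 0.144 ]
```

View pics/c7.png

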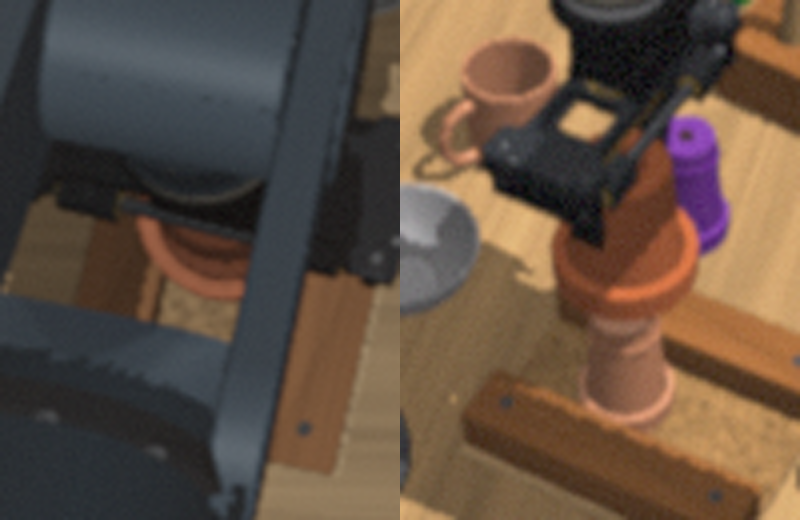

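The side crop shows the inner pot standing upright on the stand's floor and the outer pot clear above it. I'll carry the outer pot to the board.

Emit:
arm_command(
  delta_rot=[
    [0,0,0],
    [0,0,0],
    [0,0,0],
    [0,0,0],
    [0,0,0],
    [0,0,0],
    [0,0,0],
    [0,0,0],
    [0,0,0],
    [0,0,0],
    [0,0,0],
    [0,0,0],
  ],
  delta_pos=[
    [0.004,0.018,0],
    [0.012,0.05,0],
    [0.021,0.085,0],
    [0.03,0.122,0],
    [0.039,0.16,0],
    [0.048,0.198,0],
    [0.057,0.235,0],
    [0.066,0.27,0],
    [0.073,0.3,0],
    [0.079,0.322,0],
    [0.082,0.334,0.01],
    [0.082,0.336,0.03],
  ],
  gripper=[1,1,1,1,1,1,1,1,1,1,1,1],
)

```text
time: 16.75
position: [0.584, 0.3616, 0.1942]
tool_rot: [0.111, 0.994, 0.002, 0.002]
ft_force: [0.8, 0.1, -3.9]
grip_width: 0.0695
grip_force: 29.7
```

Emit:
arm_command(
  delta_rot=[
    [0,0,0],
    [0,0,0],
    [0,0,0],
    [0,0,0],
    [0,0,0],
    [0,0,0],
    [0,0,0],
    [0,0,0],
  ],
  delta_pos=[
    [0,0,0.02],
    [0,0,0.04],
    [0,0,0.06],
    [0,0,0.075],
    [0,0,0.085],
    [0,0,0.09],
    [0,0,0.095],
    [0,0,0.095],
  ],
  gripper=[1,1,1,1,1,1,1,1],
)

```text
time: 17.42
position: [0.5831, 0.3576, 0.0975]
tool_rot: [0.113, 0.994, -0.0, -0.0]
ft_force: [-1.0, -0.5, -2.9]
grip_width: 0.0695
grip_force: 29.7
```

```bash
python3 - <<'E'
from h import *
plan((.583,.358,.0805))
E
```

```text
p [0.5831 0.3576 0.0975] x [-0.975  0.224  0.001] y [ 0.224  0.975 -0.001] z [-0.0011 -0.0006 -1.    ] q [ 0.39  0.75  1.37 -0.    1.02 -0.96] t 17.4167 w 0.06953752543778394 F [-1.  -0.5 -2.9]
(0.583, 0.358, 0.0805) -> [0.0002 0.0003 0.017 ]
```

Emit:
arm_command(
  delta_rot=[
    [0,0,0],
    [0,0,0],
    [0,0,0],
    [0,0,0],
    [0,0,0],
    [0,0,0],
    [0,0,0],
    [0,0,0],
    [0,0,0],
    [0,0,0],
  ],
  delta_pos=[
    [0,0,0.003],
    [0,0,0.006],
    [0,0,0.009],
    [0,0,0.011],
    [0,0,0.0125],
    [0,0,0.014],
    [0,0,0.015],
    [0,0,0.016],
    [0,0,0.016],
    [0,0,0.016],
  ],
  gripper=[1,1,1,1,1,1,1,1,1,1],
)

```text
time: 18.25
position: [0.5833, 0.3581, 0.0824]
tool_rot: [0.113, 0.994, -0.0, -0.0]
ft_force: [0.8, 1.3, -4.1]
grip_width: 0.0698
grip_force: 29.7
```

Emit:
arm_command(
  delta_rot=[
    [0,0,0],
    [0,0,0],
    [0,0,0],
    [0,0,0],
  ],
  delta_pos=[
    [0,0,0.0005],
    [0,0,0.001],
    [0,0,0.0015],
    [0,0,0.0015],
  ],
  gripper=[1,1,1,1],
)

```text
time: 18.58
position: [0.5832, 0.3581, 0.0808]
tool_rot: [0.113, 0.994, 0.0, -0.0]
ft_force: [0.0, 0.3, -4.4]
grip_width: 0.0695
grip_force: 29.7
```

Emit:
arm_command(
  delta_rot=[
    [0,0,0],
    [0,0,0],
    [0,0,0],
    [0,0,0],
  ],
  delta_pos=[
    [0,0,0.0005],
    [0,0,0.001],
    [0,0,0.0015],
    [0,0,0.0015],
  ],
  gripper=[1,1,1,1],
)

```text
time: 18.92
position: [0.5832, 0.3582, 0.0806]
tool_rot: [0.113, 0.994, 0.0, 0.0]
ft_force: [-1.9, -0.3, 5.1]
grip_width: 0.0695
grip_force: 30.1
```

Emit:
arm_command(
  delta_rot=[
    [0,0,0],
    [0,0,0],
    [0,0,0],
    [0,0,0],
    [0,0,0],
    [0,0,0],
    [0,0,0],
    [0,0,0],
    [0,0,0],
    [0,0,0],
    [0,0,0],
  ],
  delta_pos=[
    [0,0,0],
    [0,0,0],
    [0,0,0],
    [0,0,0],
    [0,0,0],
    [0,0,-0.008],
    [0,0,-0.02],
    [0,0,-0.04],
    [0,0,-0.07],
    [0,0,-0.1],
    [0,0,-0.11],
  ],
  gripper=[-1,-1,-1,-1,-1,-1,-1,-1,-1,-1,-1],
)

```text
time: 19.83
position: [0.5862, 0.3594, 0.1959]
tool_rot: [0.113, 0.994, 0.003, 0.005]
ft_force: [1.1, 0.3, 0.2]
grip_width: 0.0871
grip_force: 0.0
```

```bash
python3 - <<'E'
from h import *
plan((.588,.0105,.18))
t=snap('top');s=snap('side')
f=lambda i,x,y,w,h,k: cv2.resize(i[y:y+h,x:x+w],None,fx=k,fy=k,interpolation=cv2.INTER_CUBIC)
cv2.imwrite('pics/c8.png',np.hstack([f(t['pixels'],240,145,100,130,4),f(s['pixels'],270,180,100,130,4)]))
E
```

```text
p [0.5862 0.3594 0.1959] x [-0.975  0.224 -0.008] y [0.224 0.975 0.006] z [ 0.0096  0.004  -0.9999] q [ 0.39  0.64  1.3   0.    1.2  -0.96] t 19.8333 w 0.0871166127691215 F [1.1 0.3 0.2]
(0.588, 0.0105, 0.18) -> [-0.0797 -0.3398  0.0145]
```

View pics/c8.png

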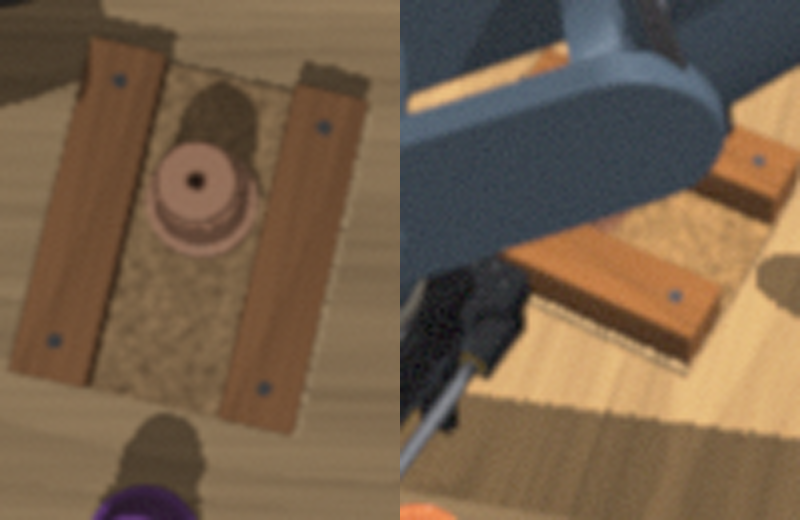

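The top crop shows the inner pot upright between the battens, with its base centre at crop (196,181). Its position follows.

```bash
python3 - <<'E'
from h import *
t=snap('top')
p=onz(t,*cr(196,181,240,145),.115);print(p)
plan((p[0],p[1],.17))
h=cv2.cvtColor(t['pixels'],cv2.COLOR_BGR2HSV)
m=cv2.inRange(h,(4,130,110),(11,255,255));k,_,st,ce=cv2.connectedComponentsWithStats(m)
for i in range(1,k):
    if st[i,4]>60: print(st[i],ce[i],onz(t,*ce[i],.06))
E
```

```text
[0.591  0.0106 0.115 ]
p [0.5838 0.3584 0.1909] x [-0.975  0.224 -0.002] y [0.224 0.975 0.002] z [ 0.0027  0.0011 -1.    ] q [ 0.39  0.64  1.3   0.    1.19 -0.96] t 19.9833 w 0.08679306628015022 F [-1.  -0.3 -0.6]
(np.float64(0.5910375567984675), np.float64(0.0106031264720991), 0.17) -> [-0.0849 -0.3373  0.0205]
[135 185  37  29 202] [158.2475 204.1287] [0.555  0.3317 0.06  ]
```

Emit:
arm_command(
  delta_rot=[
    [0,0,0],
    [0,0,0],
    [0,0,0],
    [0,0,0],
    [0,0,0],
    [0,0,0],
    [0,0,0],
    [0,0,0],
    [0,0,0],
    [0,0,0],
    [0,0,0],
    [0,0,0],
  ],
  delta_pos=[
    [-0.008,-0.03,0],
    [-0.017,-0.067,0],
    [-0.026,-0.104,0],
    [-0.036,-0.142,0],
    [-0.045,-0.18,0],
    [-0.055,-0.218,0],
    [-0.064,-0.255,0],
    [-0.072,-0.288,0],
    [-0.079,-0.315,0.005],
    [-0.083,-0.331,0.015],
    [-0.085,-0.337,0.025],
    [-0.085,-0.337,0.025],
  ],
  gripper=[-1,-1,-1,-1,-1,-1,-1,-1,-1,-1,-1,-1],
)

```text
time: 20.98
position: [0.5881, 0.0096, 0.1606]
tool_rot: [0.114, 0.993, 0.0, -0.004]
ft_force: [-1.5, 0.2, 0.4]
grip_width: 0.087
grip_force: 0.0
```

Emit:
arm_command(
  delta_rot=[
    [0,0,0],
    [0,0,0],
    [0,0,0],
  ],
  delta_pos=[
    [0,0,0],
    [0,0,0],
    [0,0,0],
  ],
  gripper=[-1,-1,-1],
)

```text
time: 21.23
position: [0.5907, 0.0121, 0.1644]
tool_rot: [0.112, 0.994, 0.0, -0.0]
ft_force: [0.1, 0.6, 0.7]
grip_width: 0.087
grip_force: 0.0
```

```bash
python3 - <<'E'
from h import *
plan((.5905,.0106,.077))
E
```

```text
p [0.5907 0.0121 0.1644] x [-0.975  0.222  0.   ] y [0.222 0.975 0.   ] z [ 0.      0.0003 -1.    ] q [-0.17  0.55  1.58  0.    1.01 -1.52] t 21.2333 w 0.08696402732529339 F [0.1 0.6 0.7]
(0.5905, 0.0106, 0.077) -> [-0.0002 -0.0015  0.0874]
```

Emit:
arm_command(
  delta_rot=[
    [0,0,0],
    [0,0,0],
    [0,0,0],
    [0,0,0],
    [0,0,0],
    [0,0,0],
  ],
  delta_pos=[
    [0,-0.001,0.025],
    [0,-0.001,0.05],
    [0,-0.001,0.067],
    [0,-0.001,0.08],
    [0,-0.001,0.087],
    [0,-0.001,0.087],
  ],
  gripper=[-1,-1,-1,-1,-1,-1],
)

```text
time: 21.73
position: [0.5896, 0.0108, 0.0762]
tool_rot: [0.112, 0.994, 0.0, -0.001]
ft_force: [0.2, -0.7, -0.7]
grip_width: 0.0872
grip_force: 0.0
```

Emit:
arm_command(
  delta_rot=[
    [0,0,0],
    [0,0,0],
    [0,0,0],
    [0,0,0],
    [0,0,0],
    [0,0,0],
    [0,0,0],
    [0,0,0],
    [0,0,0],
    [0,0,0],
  ],
  delta_pos=[
    [0,0,0],
    [0,0,0],
    [0,0,0],
    [0,0,0],
    [0,0,0],
    [0,0,0],
    [0,0,0],
    [0,0,0],
    [0,0,0],
    [0,0,0],
  ],
  gripper=[1,1,1,1,1,1,1,1,1,1],
  grip_force=25,
)

```text
time: 22.57
position: [0.5909, 0.0099, 0.0778]
tool_rot: [0.113, 0.994, 0.0, 0.0]
ft_force: [0.7, 2.1, 4.6]
grip_width: 0.0505
grip_force: 25.1
```

Emit:
arm_command(
  delta_rot=[
    [0,0,0],
    [0,0,0],
    [0,0,0],
    [0,0,0],
    [0,0,0],
    [0,0,0],
    [0,0,0],
    [0,0,0],
    [0,0,0],
    [0,0,0],
  ],
  delta_pos=[
    [0,0,-0.004],
    [0,0,-0.01],
    [0,0,-0.02],
    [0,0,-0.032],
    [0,0,-0.047],
    [0,0,-0.065],
    [0,0,-0.085],
    [0,0,-0.105],
    [0,0,-0.12],
    [0,0,-0.125],
  ],
  gripper=[1,1,1,1,1,1,1,1,1,1],
)

```text
time: 23.4
position: [0.5921, 0.0093, 0.2062]
tool_rot: [0.113, 0.994, -0.0, 0.003]
ft_force: [0.2, 0.2, -1.6]
grip_width: 0.0513
grip_force: 24.8
```

```bash
python3 - <<'E'
from h import *
plan((.437,.341,.205))
E
```

```text
p [0.5921 0.0093 0.2062] x [-0.975  0.224 -0.006] y [ 0.224  0.975 -0.   ] z [ 0.0061 -0.0014 -1.    ] q [-0.17  0.5   1.54 -0.    1.1  -1.52] t 23.4 w 0.05132771833198055 F [ 0.2  0.2 -1.6]
(0.437, 0.341, 0.205) -> [ 0.2254  0.2886 -0.0002]
```

Emit:
arm_command(
  delta_rot=[
    [0,0,0],
    [0,0,0],
    [0,0,0],
    [0,0,0],
    [0,0,0],
    [0,0,0],
    [0,0,0],
    [0,0,0],
    [0,0,0],
    [0,0,0],
    [0,0,0],
    [0,0,0],
  ],
  delta_pos=[
    [0.012,0.015,0],
    [0.033,0.042,0],
    [0.056,0.071,0],
    [0.079,0.101,0],
    [0.102,0.131,0],
    [0.126,0.161,0],
    [0.149,0.191,0],
    [0.172,0.22,0],
    [0.193,0.247,0],
    [0.21,0.269,0],
    [0.221,0.283,0.005],
    [0.225,0.289,0.015],
  ],
  gripper=[1,1,1,1,1,1,1,1,1,1,1,1],
)

```text
time: 24.4
position: [0.4348, 0.3442, 0.1882]
tool_rot: [0.111, 0.994, 0.001, 0.001]
ft_force: [1.2, -0.7, -1.3]
grip_width: 0.051
grip_force: 24.8
```

Emit:
arm_command(
  delta_rot=[
    [0,0,0],
    [0,0,0],
    [0,0,0],
    [0,0,0],
    [0,0,0],
    [0,0,0],
    [0,0,0],
    [0,0,0],
    [0,0,0],
  ],
  delta_pos=[
    [0,0,0.01],
    [0,0,0.025],
    [0,0,0.045],
    [0,0,0.06],
    [0,0,0.072],
    [0,0,0.08],
    [0,0,0.085],
    [0,0,0.085],
    [0,0,0.085],
  ],
  gripper=[1,1,1,1,1,1,1,1,1],
)

```text
time: 25.15
position: [0.4363, 0.3412, 0.1023]
tool_rot: [0.113, 0.994, -0.0, -0.0]
ft_force: [0.2, 0.4, -1.5]
grip_width: 0.0509
grip_force: 24.8
```

```bash
python3 - <<'E'
from h import *
plan((.437,.341,.0858))
E
```

```text
p [0.4363 0.3412 0.1023] x [-0.974  0.225  0.   ] y [ 0.225  0.974 -0.   ] z [-0.0001 -0.0002 -1.    ] q [ 0.46  0.6   1.72 -0.    0.82 -0.88] t 25.15 w 0.050875640012157206 F [ 0.2  0.4 -1.5]
(0.437, 0.341, 0.0858) -> [-0.0007 -0.      0.0165]
```

Emit:
arm_command(
  delta_rot=[
    [0,0,0],
    [0,0,0],
    [0,0,0],
    [0,0,0],
    [0,0,0],
    [0,0,0],
    [0,0,0],
    [0,0,0],
    [0,0,0],
    [0,0,0],
  ],
  delta_pos=[
    [0,0,0.003],
    [0,0,0.006],
    [0,0,0.009],
    [0,0,0.0115],
    [0,0,0.013],
    [0,0,0.0145],
    [0,0,0.0155],
    [0,0,0.0165],
    [0,0,0.0175],
    [0,0,0.0175],
  ],
  gripper=[1,1,1,1,1,1,1,1,1,1],
)

```text
time: 25.98
position: [0.4361, 0.3416, 0.086]
tool_rot: [0.113, 0.994, 0.0, 0.0]
ft_force: [-1.1, -1.7, 5.4]
grip_width: 0.0509
grip_force: 25.1
```

Contact. Release and rise.

Emit:
arm_command(
  delta_rot=[
    [0,0,0],
    [0,0,0],
    [0,0,0],
    [0,0,0],
    [0,0,0],
    [0,0,0],
    [0,0,0],
    [0,0,0],
    [0,0,0],
    [0,0,0],
    [0,0,0],
    [0,0,0],
  ],
  delta_pos=[
    [0,0,0],
    [0,0,0],
    [0,0,0],
    [0,0,0],
    [0,0,0],
    [0,0,0],
    [0,0,0],
    [0,0,-0.01],
    [0,0,-0.03],
    [0,0,-0.06],
    [0,0,-0.1],
    [0,0,-0.14],
  ],
  gripper=[-1,-1,-1,-1,-1,-1,-1,-1,-1,-1,-1,-1],
)

```text
time: 26.98
position: [0.435, 0.3413, 0.2263]
tool_rot: [0.113, 0.994, -0.001, -0.001]
ft_force: [1.1, 0.3, -0.9]
grip_width: 0.0867
grip_force: 0.0
```

Emit:
arm_command(
  delta_rot=[
    [0,0,0],
    [0,0,0],
    [0,0,0],
    [0,0,0],
    [0,0,0],
    [0,0,0],
    [0,0,0],
    [0,0,0],
    [0,0,0],
    [0,0,0],
    [0,0,0],
    [0,0,0],
  ],
  delta_pos=[
    [0,-0.03,-0.02],
    [0,-0.06,-0.04],
    [0,-0.1,-0.06],
    [0,-0.14,-0.06],
    [0,-0.18,-0.06],
    [0,-0.22,-0.06],
    [0,-0.25,-0.06],
    [0,-0.28,-0.06],
    [0,-0.3,-0.06],
    [0,-0.3,-0.06],
    [0,-0.3,-0.06],
    [0,-0.3,-0.06],
  ],
  gripper=[-1,-1,-1,-1,-1,-1,-1,-1,-1,-1,-1,-1],
)

```text
time: 27.98
position: [0.3689, 0.0497, 0.2853]
tool_rot: [0.113, 0.994, 0.0, 0.0]
ft_force: [0.3, 0.5, 0.4]
grip_width: 0.0872
grip_force: 0.0
```

```bash
python3 - <<'E'
from h import *
plan()
t=snap('top');s=snap('side')
for c,n in((t,'top'),(s,'side')):
    im=c['pixels'];h=cv2.cvtColor(im,cv2.COLOR_BGR2HSV)
    for nm,lo,hi in(('outer',(4,130,90),(11,255,255)),('inner',(0,50,80),(11,135,255)),('purple',(125,100,30),(150,255,255)),('green',(50,100,40),(80,255,255))):
        m=cv2.inRange(h,lo,hi);k,_,st,ce=cv2.connectedComponentsWithStats(m)
        for i in range(1,k):
            if st[i,4]>80 and 80<ce[i][0]<520 and ce[i][1]>80: print(n,nm,st[i],ce[i].round(1))
for q in((.583,.358,.118),(.583,.358,.018),(.437,.341,.123),(.437,.341,.018)): print(q,'top',np.round(proj(t,q),1),'side',np.round(proj(s,q),1))
g=s['pixels'].astype(int).sum(2);print(g[112:142:6,352:366])
a=cv2.imread('pics/top0.png');d=cv2.absdiff(a,t['pixels']).max(2)
for nm,(x,y,r) in dict(bowl=(318,115,26),mug=(382,126,22),wheel=(237,118,32)).items(): print(nm,d[y-r:y+r,x-r:x+r].mean(),(d[y-r:y+r,x-r:x+r]>50).sum())
E
```

```text
p [0.3689 0.0497 0.2853] x [-0.975  0.224 -0.001] y [0.224 0.975 0.001] z [ 0.001   0.0004 -1.    ] q [-0.17  0.08  1.93  0.    1.13 -1.51] t 27.9833 w 0.0871618082678216 F [0.3 0.5 0.4]
top outer [126 177  47  37 884] [147.5 196.4]
top inner [359 109  42  39 698] [381.3 127.1]
top inner [132 243  39  24 465] [149.7 255.2]
top purple [350 180  27  27 569] [363.  193.1]
top purple [262 267  28  20 375] [276.5 276. ]
top green [466 171  34  18 220] [483.8 179.8]
side outer [ 256  307   41   49 1417] [276.2 332. ]
side inner [270 140  30  34 693] [286.5 156.8]
side inner [321 320  30  41 853] [336.1 341.3]
side purple [321 160  21  33 525] [331.1 177.2]
side purple [374 230  25  37 682] [387.1 249.3]
side green [343  93   6  37 150] [345.5 110.1]
(0.583, 0.358, 0.118) top [138.5 189.2] side [272.6 318. ]
(0.583, 0.358, 0.018) top [154.6 194.8] side [276.7 335.9]
(0.437, 0.341, 0.123) top [140.2 252.8] side [335.9 328.1]
(0.437, 0.341, 0.018) top [157.2 252.3] side [335.4 346.5]
[[424 427 425 411 383 358 401 421 421 423 401 392 397 408]
 [440 436 440 399 285 201 185 222 250 276 321 396 404 426]
 [454 447 447 404 259 195 189 238 270 301 367 427 431 420]
 [311 328 314 280 211 197 237 260 274 325 378 413 426 421]
 [197 209 192 188 198 213 250 276 289 281 291 306 301 308]]
bowl 7.162352071005917 2
mug 6.0671487603305785 0
wheel 5.258544921875 0
```

```bash
python3 -c "
from h import *
print(robot.hand_in())"
```

```text
the job is handed in; nothing more can be done
None
```

The job is handed in at about 28 s of the 72 s limit: the inner pot was pushed out, both pots stand mouth down side by side on the ware board, the stick is back in its hole (returned before the pots were moved, because the gripper had to be free), and before/after pictures show the bowl, mug and banding wheel unmoved.

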